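Pack the plugs down the magazine tube

TASK

The feed magazine is half loaded: one wooden plug is stuck part-way down its tube. Set the loose plug upright into the tube's mouth and let go, then take the packing rod from its stand and ram both plugs down until the lower one sits hard on the hidden stop (press home with about 20 N, and never with more than about 40 N) and no gap is left between them. Stand the rod back in its stand and leave the other things where they are.

Things in the scene. Friction and masses are not known exactly. Their poses are not given: they have to be found in the camera images.
- tube_mouth (a point): Centre of the open top of the magazine, an upright aluminium tube 58 mm across, fixed to the bench by a dark round flange. The mouth is 172 mm above the bench; z points up the axis. Bore 52 mm; inside, three sprung upright steel strips, flared at the top, leave 40 mm (give 2 mm) and grip the plugs: they do not fall, and take a push of 5 to 12 N to slide.
- magazine: The magazine, origin on the tube's axis at bench height, z up. Hidden in the tube is a stop with a stiff rubber buffer (gives 2 mm at most), set anew each time, its face anywhere from 12 to 36 mm above the bench: only the pushing force, rising well past the sliding force, tells that the plugs have bottomed out.
- inner_plug_center (a point): Centre of the plug already stuck in the tube: wooden cylinder 40 mm in diameter, 60 mm long, ends chamfered 3 mm, z along its axis. Its top lies 38 to 52 mm below the mouth.
- loose_plug_center (a point): Centre of the loose plug, same size (40 mm in diameter, 60 mm long, so 30 mm above the bench), about 0.06 kg, standing upright on the bench, z along its axis.
- rod_grip (a point): Middle of the handle of the packing rod: an upright rod 114 mm long. Dark wooden handle 26 mm in diameter and 54 mm long at the top, steel collar 34 mm across below it (top of collar 26 mm below this point), 16 mm shaft, 32 mm round flat foot at the bottom. z points along the rod from foot to handle; the foot's underside is 86 mm below this point. About 0.15 kg.
- rod_foot (a point): Centre of the flat underside of the packing rod's foot.
- rod_stand: Wooden block 90 x 90 x 35 mm fixed on the bench, origin at the centre of its underside; a round hole 43 mm wide and 25 mm deep in its middle (hole floor 10 mm above the bench) in which the rod stands loosely.
- tape_measure: Bystander: tape measure, 58 x 77 x 62 mm, origin at the centre of its underside.
- spring_clamp: Bystander: black spring clamp lying flat, 75 x 106 x 20 mm, origin at the centre of its underside.
- offcut_0: Bystander: flat pine offcut, 89 x 146 x 22 mm, origin at the centre of its underside.
- inner_plug: The inner plug again (same thing as its centre); origin at the centre of its underside.
- loose_plug: The loose plug again (same thing as its centre); origin at the centre of its underside.
- rod: The packing rod again; origin at the centre of its foot's underside.
Things that resemble listed ones, but are neither listed nor needed, are in the scene too. What is shaped like the loose_plug but blue or green is not meant.

How it is judged:
On the way, in this order (a step that is already met when the one before it is completed fails the run):
1. the loose plug stands upright in the tube's mouth, let go (horizontal distance between loose_plug_center and tube_mouth below 0.006 m and z of loose_plug_center in the frame of tube_mouth below 0.02 m and angle between loose_plug_center's own z axis and vertical below 0.12 rad and contact force between the fingers and loose_plug below 0.1 N and linear speed of loose_plug below 0.02 m/s), for 0.2 s.
2. the rod presses the stack home: it bears on the upper plug with more than 16 N (more than sliding ever takes), the plugs touching (contact force between rod and loose_plug above 16 N and distance between inner_plug_center and loose_plug_center below 0.062 m and distance of inner_plug_center from where it was at the start of the episode above 0.02 m), for 0.2 s.
At the end, for the whole second after the job is handed in: The lower plug stays packed (over 20 mm below its start, centre over 80 mm below the mouth), the upper lies on it (gap under 3 mm), both within 6 mm of the tube's axis; the rod stands in its stand's hole within 0.15 rad of upright, foot within 6 mm of the hole's floor; all at rest (distance of inner_plug_center from where it was at the start of the episode above 0.02 m and z of inner_plug_center in the frame of tube_mouth below -0.08 m and horizontal distance between each of inner_plug_center, loose_plug_center and tube_mouth below 0.006 m and distance between inner_plug_center and loose_plug_center below 0.063 m and horizontal distance between rod_foot and rod_stand below 0.012 m and z of rod_foot in the frame of rod_stand below 0.016 m and angle between rod_grip's own z axis and vertical below 0.15 rad and linear speed of each of rod, loose_plug, inner_plug below 0.02 m/s); the robot touches nothing.
It fails at once if the rod presses on the plugs with more than 50 N (contact force between rod and loose_plug above 50 N).
It fails at once if the tape measure is moved by more than 30 mm (distance of tape_measure from where it was at the start of the episode above 0.03 m).
It fails at once if the spring clamp is moved by more than 30 mm (distance of spring_clamp from where it was at the start of the episode above 0.03 m).
It fails at once if the flat offcut is moved by more than 30 mm (distance of offcut_0 from where it was at the start of the episode above 0.03 m).
It also fails if it takes over 67 s, if anything falls off the work surface, if the arm or the gripper's body presses on something with over 40 N, if the wrist force passes 120 N, or if a joint passes its speed limit or range.

ROBOT

A 7-joint arm with a two-finger parallel gripper is mounted at the origin on a cart in front of the work surface, level with it; the furniture and walls round the work are solid. World frame = base frame: x ahead of the robot, y to its left, z up, the work surface at z = 0. Lengths are in m, angles in rad, forces in N, time in s.
With the tool pointing down it reaches from about 0.4 to 0.85 m from the base axis. Payload 10.4 kg.
Tool frame: the origin (TCP) lies midway between the tips of the shut fingers; the grasp point (between the pads) lies 19 mm behind it; z points along the fingers, y is the line along which they close (so a half turn about z gives the same grasp; the last joint's range is limited). The gripper opens to 87 mm and grips with 3 to 60 N. Pads are 19 mm wide; open, the fingers measure 117 mm over their backs; the gripper's body (75 mm by 190 mm) begins 51 mm behind the grasp point.
Start: joints at [1.279, 0.332, -0.065, 1.46, 0.022, 1.35, -0.088], TCP at [0.166, -0.603, 0.201] pointing down, gripper open.
Joint ranges: [-2.6, 2.6], [-0.5, 2.12], [-1.47, 1.34], [0.16, 2.42], [-1.27, 4.41], [0.06, 2.06], [-2.6, 2.6]. Speed limits (rad/s): [2.22, 2.22, 2.79, 2.79, 3.14, 3.14, 3.14].

INTERFACE

Orientations are given as a unit quaternion [x, y, z, w].
In Python, from bench import r gives the robot as it stands.
- The arm moves only by the tool apply_moves, never from a script. Its argument "steps" is a list of rows, each a list of 7 numbers: the turn, a rotation vector about the tool's x, y, z in rad, then the shift along the tool's x, y, z in mm, then the opening, from -1 (shut) to 1 (fully open). In form: [[ax, ay, az, x, y, z, claw], ...]. A call has 1 to 20 rows; each row is the pose to reach, as a shift and turn from the pose commanded when the call began, along the tool's axes at that moment; what a row does not reach only later rows make up. A row lasts 1/12 s, in which the tool goes at most 41.7 mm and 7.16 degrees, less where a joint would pass 70% of its speed; a pose out of reach is approached as far as the arm can. A call with a gripper value outside its range is refused whole. The fingers move at their own pace and stop on an object; "force" is the grip in N (left out, the last holds). Time passes only in rows, so rows that repeat a pose let the fingers close. It gives the time, the measured TCP pose, the force, the opening and the grip force at its end, in the units of the state.
- r.read_state(): the state, without advancing time (a new reading comes with each control period).
- r.camera(name): name is "side" or "top" or "wrist"; returns a dict with "pixels" (400x640x3 uint8, red, green, blue), "z_map" (400x640 float32, m along the optical axis (not along the pixel's ray), 0 where there is no reading), "fovy" (degrees; the focal length in pixels is half the picture's height over the tangent of half this angle, whatever the lens; pixels are square), "cx", "cy" (the principal point, pixels), "position" and "orientation" of the camera in the world. Camera axes: x right, y down, z forward; pixel columns grow to the right and rows downward; lengths in m; the calibration is good to about 2 mm. A picture is of the moment at which its call begins.
- r.close_job(): hands the job in; it is judged then, once.
The state is a dict: "time": time; "joint_positions": joint angles; "joint_vel": joint speeds; "joint_torque": joint torques, N m; "ee_pos": TCP position; "eef_rot": TCP orientation; "ft_force": force on the tool from outside, world axes, zero at the start; "torque": the same for the moment, N m; "width": finger opening in m; "grip_force": force on a finger pad.
Only numpy, scipy, OpenCV 4.12 (cv2) and the standard library are available. Lean on these libraries where they do the work, as an engineer would, in place of code of your own. Each camera call takes 0.05 s, during which the arm holds its last target. There are 200 camera calls.

## Working session

There is one attempt and no reset: what is moved stays moved. The work goes in short steps, Python scripts to look and compute and a tool call to move; the robot and the scene stay as the last step left them, time stands still between calls to the robot, and variables do not carry over. Pictures are saved under pics/ and viewed, at most 10 in all, crops included, and the job is handed in when it is done.

Besides the shell and the picture viewer there is one more tool, called after "Request:" as name([rows], argument=value, ...), one row to a line, values as JSON. apply_moves: Moves the arm, as the interface text tells. Its arguments: {"type":"object","properties":{"steps":{"type":"array","items":{"type":"array","items":{"type":"number"}}},"force":{"type":"number"}},"required":["steps"]}

```bash
ls; mkdir -p pics
cat > h.py <<'E'
import numpy as np, cv2
from scipy.spatial.transform import Rotation as R
from bench import r
def pts(c):
    h,w=c["z_map"].shape; f=h/2/np.tan(np.radians(c["fovy"])/2)
    u,v=np.meshgrid(np.arange(w),np.arange(h)); z=c["z_map"]
    P=np.stack([(u-c["cx"])/f*z,(v-c["cy"])/f*z,z],-1)
    return P@R.from_quat(c["orientation"]).as_matrix().T+np.array(c["position"])
def save(c,n): cv2.imwrite(f"pics/{n}.png",c["pixels"][:,:,::-1])
E
python3 - <<'E'
from h import *
import pickle
for n in("top","side"):
    c=r.camera(n); save(c,n+"0"); pickle.dump(c,open(n+"0.pkl","wb")); print(n,c["position"],c["orientation"],c["fovy"],c["cx"],c["cy"])
s=r.read_state(); print(s)
E
```

```text
pics
top [ 0.37522697 -0.03825187  1.19156917] [-0.69742411  0.71410121 -0.03763508  0.04735685] 50.53796995735595 321.6972216364075 202.8310170872825
side [0.32588974 1.02456922 0.59811367] [-0.08805476  0.83048027 -0.54817884  0.04526403] 46.889884184131425 327.65576882673605 193.53682716341825
{'time': 0.1, 'joint_positions': array([ 1.27939592,  0.33278779, -0.06468448,  1.46085774,  0.02157091,
        1.34988365, -0.08849653]), 'joint_vel': array([ 0.00049911, -0.00253509,  0.0007378 , -0.00137047, -0.00139555,
       -0.0013173 ,  0.0004175 ]), 'joint_torque': array([ 1.62543460e-03, -6.24549222e+01,  2.46964517e-02, -3.90720248e+01,
       -6.15351065e-02,  3.67351400e-02, -4.23361723e-05]), 'ee_pos': array([ 0.16588335, -0.60220152,  0.20004631]), 'eef_rot': array([ 9.90981579e-01,  1.33996731e-01, -9.94535296e-05, -6.13338900e-04]), 'ft_force': array([-0.22131832, -0.31958963,  0.20494094]), 'torque': array([-0.02212496,  0.0048349 , -0.01883151]), 'grip_force': 0.0, 'width': 0.08719717349550866}
```

View pics/top0.png

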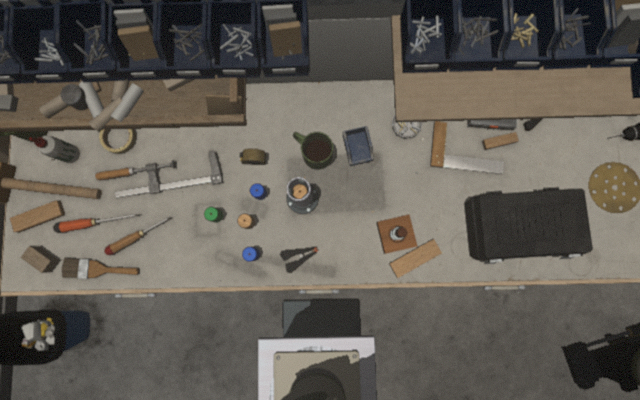

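View pics/side0.png

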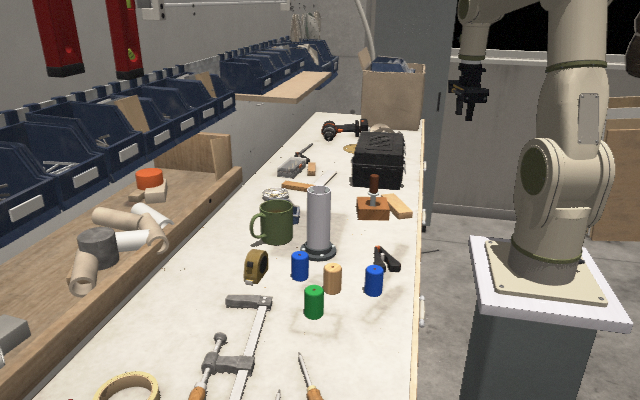

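The top view shows the tan loose plug at about (245,220), the tube mouth at (299,187), the rod in its stand at (398,234), blue decoys at (258,190) and (250,254), and a green one at (212,214). In the side view the plug is at (332,278), the tube at (318,188) and the rod at (374,185).

Run:
```python
from h import *
import pickle
c=pickle.load(open("top0.pkl","rb")); P=pts(c); d=pickle.load(open("side0.pkl","rb")); Q=pts(d)
f=200/np.tan(np.radians(c["fovy"])/2)
def ray(c,u,v,z):
    f=200/np.tan(np.radians(c["fovy"])/2)
    dd=R.from_quat(c["orientation"]).apply([(u-c["cx"])/f,(v-c["cy"])/f,1]); p=np.array(c["position"]); return p+dd*(z-p[2])/dd[2]
print("bench z",np.median(P[225:240,180:200,2]), np.median(Q[300:330,210:230,2]))
def blob(P,n,u0,u1,v0,v1,z0,z1):
    p=P[v0:v1,u0:u1]; m=(p[...,2]>z0)&(p[...,2]<z1); q=p[m]
    (cx,cy),rad=cv2.minEnclosingCircle(q[:,:2].astype(np.float32))
    print(n,m.sum(),"med",np.round(np.median(q,0),4),"mid",np.round((q.min(0)+q.max(0))/2,4),"ext",np.round(np.ptp(q,axis=0),4),"circ",round(cx,4),round(cy,4),round(rad,4)); 
for n,b in dict(plug=(232,260,208,232,.05,.07),mouth=(280,322,170,218,.16,.185),inner=(288,312,180,202,.1,.15),flange=(270,330,160,225,.004,.03),rod=(380,415,215,250,.11,.14),collar=(380,415,215,250,.045,.075),stand=(372,422,210,258,.028,.042),blueA=(248,268,180,202,.05,.07),blueB=(240,262,244,264,.05,.07),green=(202,222,205,224,.05,.07),clamp=(276,322,242,276,.008,.05),offcut=(386,445,236,280,.012,.03),tape=(235,272,144,168,.03,.08),mug=(290,340,130,172,.03,.15)).items(): blob(P,n,*b)
for n,b in dict(plug=(320,345,260,296,.015,.07),tube=(300,338,180,260,.03,.18),rod=(365,385,172,196,.07,.14)).items(): blob(Q,"side "+n,*b)
# colour centroid of plug tops
rgb=c["pixels"]
im=rgb[160:280,230:430]; big=cv2.resize(im,(800,480),interpolation=cv2.INTER_CUBIC); cv2.imwrite("pics/topcrop.png",big[:,:,::-1])
```

```text
bench z -0.0009583596036755182 4.531432099763588e-05
plug 174 med [0.4708 0.1854 0.0591] mid [0.4712 0.1856 0.0581] ext [0.0379 0.0391 0.0126] circ 0.4713 0.1856 0.0201
mouth 148 med [0.5354 0.0294 0.1696] mid [0.5359 0.0313 0.168 ] ext [0.0562 0.0542 0.0152] circ 0.5363 0.0316 0.029
inner 291 med [0.5381 0.0321 0.1272] mid [0.535  0.0302 0.1248] ext [0.0548 0.054  0.0491] circ 0.5347 0.0309 0.0283
flange 451 med [0.5212 0.0152 0.0104] mid [0.5525 0.0378 0.0168] ext [0.1835 0.1695 0.0257] circ 0.5518 0.0352 0.1154
rod 86 med [ 0.4273 -0.2242  0.1225] mid [ 0.4272 -0.2244  0.1201] ext [0.023  0.0234 0.0157] circ 0.4273 -0.2246 0.0126
collar 39 med [ 0.4238 -0.2156  0.069 ] mid [ 0.4273 -0.2225  0.0692] ext [0.0293 0.0289 0.01  ] circ 0.4261 -0.2243 0.0168
stand 880 med [ 0.4256 -0.2255  0.0341] mid [ 0.4265 -0.2253  0.0344] ext [0.1044 0.1042 0.0127] circ 0.427 -0.2249 0.0621
blueA 168 med [0.552  0.1518 0.0587] mid [0.5523 0.152  0.0576] ext [0.0385 0.0362 0.014 ] circ 0.5525 0.153 0.0202
blueB 179 med [0.3823 0.1722 0.059 ] mid [0.3825 0.1731 0.0574] ext [0.0373 0.0383 0.0148] circ 
[... 283 characters left out ...]
   0.0212] mid [ 0.3645 -0.2713  0.021 ] ext [0.1117 0.1495 0.0179] circ 0.3739 -0.2677 0.0784
tape 329 med [0.6493 0.163  0.0546] mid [0.6519 0.1682 0.0476] ext [0.0362 0.0697 0.0352] circ 0.6499 0.1669 0.0364
mug 613 med [ 0.6776 -0.0084  0.0714] mid [ 0.6618 -0.0024  0.0647] ext [0.0928 0.1064 0.0695] circ 0.6675 0.0006 0.0602
side plug 494 med [0.4709 0.1994 0.0486] mid [0.4719 0.2267 0.0388] ext [0.0394 0.1186 0.0476] circ 0.473 0.2267 0.0595
side tube 1475 med [0.5341 0.0538 0.1102] mid [0.5373 0.0841 0.1021] ext [0.0583 0.1685 0.1438] circ 0.5405 0.0841 0.0845
side rod 178 med [ 0.4277 -0.2169  0.0991] mid [ 0.4283 -0.2212  0.0987] ext [0.0302 0.0286 0.057 ] circ 0.4286 -0.2222 0.0159
```

View pics/topcrop.png

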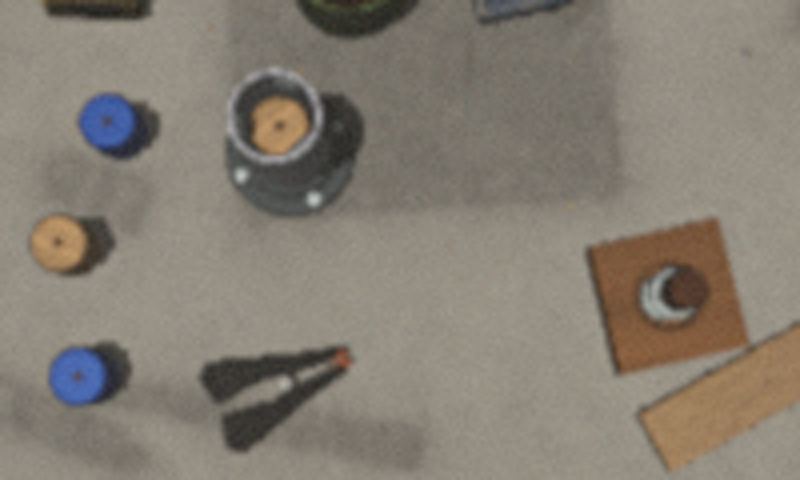

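```bash
cat >> h.py <<'E'
def go(x,y,z,yaw=None):
    """shift in tool axes (mm) and turn (rad) from the measured pose; yaw = world heading of tool x (deg), tool down"""
    s=r.read_state(); q=R.from_quat(s["eef_rot"]); M=q.as_matrix()
    t=q if yaw is None else R.from_euler("z",yaw,degrees=True)*R.from_euler("x",180,degrees=True)
    print("turn",np.round((q.inv()*t).as_rotvec(),3),"mm",np.round(1000*M.T@(np.array([x,y,z])-s["ee_pos"]),1),"yaw now",round(np.degrees(np.arctan2(M[1,0],M[0,0])),2),"F",np.round(s["ft_force"],1),"t",s["time"])
E
python3 -c "
from h import *
go(.45,-.3,.22,75); go(.471,.186,.16,130)"
```

```text
turn [-1.00e-03 -1.00e-03 -1.04e+00] mm [ 354.2 -215.9  -19.7] yaw now 15.4 F [-0.2 -0.3  0.2] t 0.1
turn [-1.e-03 -1.e-03 -2.e+00] mm [ 503.5 -678.8   40.9] yaw now 15.4 F [-0.2 -0.3  0.2] t 0.1
```

Request:
apply_moves([
  [0, 0, -1.04, 354, -216, -20, 1],
  [0, 0, -1.04, 354, -216, -20, 1],
  [0, 0, -1.04, 354, -216, -20, 1],
  [0, 0, -1.04, 354, -216, -20, 1],
  [0, 0, -1.04, 354, -216, -20, 1],
  [0, 0, -1.04, 354, -216, -20, 1],
  [0, 0, -1.04, 354, -216, -20, 1],
  [0, 0, -1.04, 354, -216, -20, 1],
  [0, 0, -1.04, 354, -216, -20, 1],
  [0, 0, -1.04, 354, -216, -20, 1],
  [0, 0, -1.04, 354, -216, -20, 1],
  [0, 0, -1.04, 354, -216, -20, 1],
])

```text
time: 1.1
ee_pos: [0.4514, -0.2979, 0.2206]
eef_rot: [0.792, 0.611, 0.0, -0.0]
ft_force: [-0.0, -0.5, 0.9]
width: 0.0869
grip_force: 0.0
```

```bash
python3 -c "
from h import *
print(r.read_state()['ee_pos']); go(.471,.186,.16,130)"
```

```text
[ 0.45139605 -0.29791706  0.22056922]
turn [ 0.    -0.001 -0.955] mm [ 473.  -104.1   60.9] yaw now 75.27 F [-0.  -0.5  0.9] t 1.1
```

Request:
apply_moves([
  [0, 0, -0.955, 473, -104, 0, 1],
  [0, 0, -0.955, 473, -104, 0, 1],
  [0, 0, -0.955, 473, -104, 0, 1],
  [0, 0, -0.955, 473, -104, 0, 1],
  [0, 0, -0.955, 473, -104, 0, 1],
  [0, 0, -0.955, 473, -104, 0, 1],
  [0, 0, -0.955, 473, -104, 0, 1],
  [0, 0, -0.955, 473, -104, 0, 1],
  [0, 0, -0.955, 473, -104, 0, 1],
  [0, 0, -0.955, 473, -104, 0, 1],
  [0, 0, -0.955, 473, -104, 0, 1],
  [0, 0, -0.955, 473, -104, 60, 1],
  [0, 0, -0.955, 473, -104, 60, 1],
  [0, 0, -0.955, 473, -104, 60, 1],
  [0, 0, -0.955, 473, -104, 60, 1],
])

```text
time: 2.35
ee_pos: [0.4716, 0.1822, 0.1602]
eef_rot: [0.425, 0.905, -0.001, -0.001]
ft_force: [0.3, -1.1, 0.1]
width: 0.0867
grip_force: 0.0
```

```bash
cat >> h.py <<'E'
def wpts(lo,hi,ctr,rad,name="wrist",col=None):
    c=r.camera(name); P=pts(c); m=(P[...,2]>lo)&(P[...,2]<hi)&(np.hypot(P[...,0]-ctr[0],P[...,1]-ctr[1])<rad)
    q=P[m]
    if len(q)>5:
        (cx,cy),rr=cv2.minEnclosingCircle(q[:,:2].astype(np.float32))
        print(name,len(q),"z",np.round(np.median(q[:,2]),4),"mean",np.round(q.mean(0),4),"circ",round(cx,4),round(cy,4),round(rr,4))
    else: print(name,"few",len(q))
    return c
E
python3 -c "
from h import *
c=wpts(.056,.066,(.471,.186),.03); save(c,'w1'); print(c['position'],r.read_state()['ee_pos'])
go(.471,.186,.03,130)"
```

```text
wrist 1286 z 0.0599 mean [0.4705 0.1846 0.0597] circ 0.471 0.1838 0.02
[0.42742012 0.23568172 0.3440962 ] [0.47253807 0.1819663  0.16136487]
turn [-0.     0.    -0.007] mm [  4.1   1.4 131.4] yaw now 129.61 F [-0.1  0.3  0.7] t 2.4
```

View pics/w1.png

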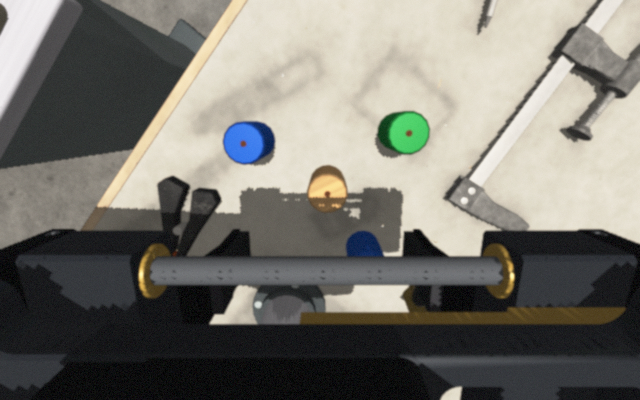

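Request:
apply_moves([
  [0, 0, 0, 3, 1, 30, 1],
  [0, 0, 0, 3, 1, 60, 1],
  [0, 0, 0, 3, 1, 90, 1],
  [0, 0, 0, 3, 1, 115, 1],
  [0, 0, 0, 3, 1, 131, 1],
  [0, 0, 0, 3, 1, 131, 1],
  [0, 0, 0, 3, 1, 131, -0.3],
  [0, 0, 0, 3, 1, 131, -0.6],
  [0, 0, 0, 3, 1, 131, -1],
  [0, 0, 0, 3, 1, 131, -1],
  [0, 0, 0, 3, 1, 131, -1],
  [0, 0, 0, 3, 1, 131, -1],
], force=40)

```text
time: 3.4
ee_pos: [0.4712, 0.1864, 0.0303]
eef_rot: [0.425, 0.905, 0.0, 0.0]
ft_force: [-0.8, -0.5, -0.3]
width: 0.0551
grip_force: 0.0
```

Request:
apply_moves([
  [0, 0, 0, 0, 0, 0, -1],
  [0, 0, 0, 0, 0, 0, -1],
  [0, 0, 0, 0, 0, 0, -1],
  [0, 0, 0, 0, 0, 0, -1],
  [0, 0, 0, 0, 0, 0, -1],
], force=40)

```text
time: 3.82
ee_pos: [0.4708, 0.1864, 0.0297]
eef_rot: [0.425, 0.905, -0.0, -0.0]
ft_force: [-0.6, -0.4, 1.6]
width: 0.0384
grip_force: 40.0
```

Request:
apply_moves([
  [0, 0, 0, 0, 0, -30, -1],
  [0, 0, 0, 0, 0, -70, -1],
  [0, 0, 0, 0, 0, -110, -1],
  [0, 0, 0, 0, 0, -150, -1],
  [0, 0, 0, 0, 0, -190, -1],
  [0, 0, 0, 0, 0, -205, -1],
  [0, 0, 0, 0, 0, -205, -1],
])

```text
time: 4.4
ee_pos: [0.4725, 0.1874, 0.2387]
eef_rot: [0.425, 0.905, 0.002, 0.003]
ft_force: [-0.3, 0.4, -0.9]
width: 0.0383
grip_force: 40.0
```

Run:
```python
from h import *
import pickle
go(.536,.031,.235,130)
s=r.read_state(); e=s["ee_pos"]
for n in("wrist","top","side"):
    c=wpts(.255,.275,e[:2],.05,n)   # top of held plug
    P=pts(c); 
    m=(abs(P[...,2]-.172)<.006)&(np.hypot(P[...,0]-.536,P[...,1]-.031)<.04); q=P[m]
    if len(q)>20:
        (cx,cy),rr=cv2.minEnclosingCircle(q[:,:2].astype(np.float32)); 
        A=np.c_[2*q[:,:2],np.ones(len(q))]; k=np.linalg.lstsq(A,(q[:,:2]**2).sum(1),rcond=None)[0]
        print("  mouth",n,len(q),"circ",round(cx,4),round(cy,4),round(rr,4),"fit",np.round(k[:2],4),"medz",np.median(q[:,2]))
    m=(P[...,2]>.05)&(P[...,2]<.16)&(np.hypot(P[...,0]-.536,P[...,1]-.031)<.04); q=P[m]
    if n=="side" and len(q)>20:
        # tube outer wall: fit circle with known radius from visible side
        from scipy.optimize import least_squares
        k=least_squares(lambda p:np.hypot(q[:,0]-p[0],q[:,1]-p[1])-.029,[.536,.031],loss="soft_l1",f_scale=.002).x; print("  wall",len(q),np.round(k,4))
    save(c,n+"2"); pickle.dump(c,open(n+"2.pkl","wb"))
```

```text
turn [ 0.005  0.003 -0.005] mm [-160.9  -51.1    3.9] yaw now 129.71 F [-0.3  0.4 -0.9] t 4.4
wrist 2853 z 0.2689 mean [0.467  0.1937 0.2678] circ 0.4682 0.1924 0.0283
top few 0
  mouth top 116 circ 0.5362 0.0316 0.0289 fit [0.5363 0.0315] medz 0.1706067203092978
side 309 z 0.2648 mean [0.4703 0.1925 0.2646] circ 0.4712 0.1893 0.0295
  mouth side 102 circ 0.5366 0.0305 0.0316 fit [0.5366 0.0319] medz 0.1697308999788876
  wall 938 [0.5374 0.0299]
```

Request:
apply_moves([
  [0, 0, 0, -30, -10, 0, -1],
  [0, 0, 0, -65, -20, 0, -1],
  [0, 0, 0, -100, -32, 0, -1],
  [0, 0, 0, -135, -43, 0, -1],
  [0, 0, 0, -155, -49, 0, -1],
  [0, 0, 0, -160.5, -51, 0, -1],
  [0, 0, 0, -160.5, -51, 8, -1],
  [0, 0, 0, -160.5, -51, 14, -1],
  [0, 0, 0, -160.5, -51, 14, -1],
])

```text
time: 5.3
ee_pos: [0.5326, 0.032, 0.2185]
eef_rot: [0.424, 0.906, -0.0, -0.002]
ft_force: [0.1, -0.2, -0.7]
width: 0.0384
grip_force: 40.0
```

Run:
```python
from h import *
go(.5362,.0312,.18,130); print(r.read_state()["ee_pos"])
c=r.camera("side"); P=pts(c); save(c,"side3")
from scipy.optimize import least_squares
wood=(c["pixels"][...,0].astype(int)-c["pixels"][...,2]>35)
for n,lo,hi,rad,w in(("tube",.05,.165,.029,0),("plug",.193,.215,.02,1)):
    m=(P[...,2]>lo)&(P[...,2]<hi)&(np.hypot(P[...,0]-.536,P[...,1]-.031)<.045)
    if w:m&=wood
    q=P[m]; k=least_squares(lambda p:np.hypot(q[:,0]-p[0],q[:,1]-p[1])-rad,[.536,.031],loss="soft_l1",f_scale=.002).x; v,u=np.where(m)
    print(n,len(q),np.round(k,4),"z",q[:,2].min(),"px",u.min(),u.max(),v.min(),v.max())
cv2.imwrite("pics/side3c.png",cv2.resize(c["pixels"][100:280,240:420],(720,720 if 0 else 600))[:,:,::-1])
```

```text
turn [-0.002 -0.002 -0.003] mm [-3.   2.3 38.4] yaw now 129.85 F [ 0.1 -0.2 -0.7] t 5.3
[0.53259378 0.03201802 0.21845227]
tube 1087 [0.5375 0.03  ] z 0.050064956647556724 px 307 330 188 240
plug 147 [0.5339 0.0298] z 0.19336271523127796 px 312 328 174 184
```

View pics/side3c.png

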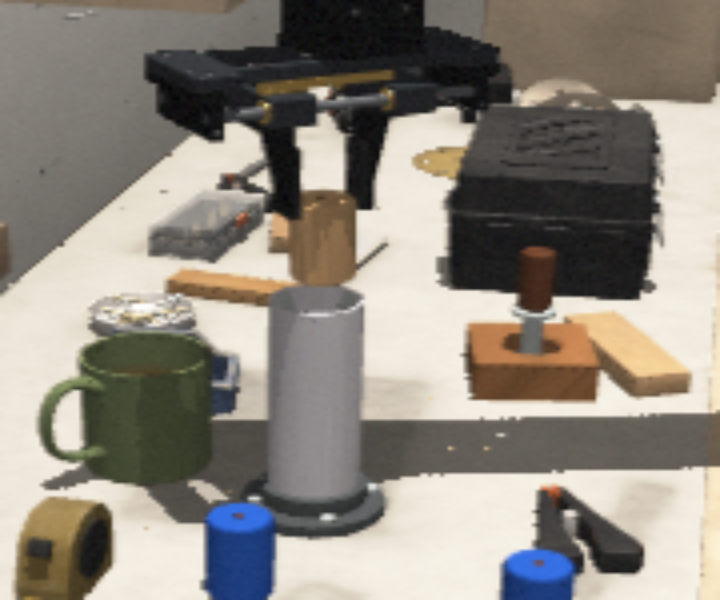

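Request:
apply_moves([
  [0, 0, 0, -2.3, 2.8, 0, -1],
  [0, 0, 0, -2.3, 2.8, 4, -1],
  [0, 0, 0, -2.3, 2.8, 8, -1],
  [0, 0, 0, -2.3, 2.8, 12, -1],
  [0, 0, 0, -2.3, 2.8, 16, -1],
  [0, 0, 0, -2.3, 2.8, 19, -1],
  [0, 0, 0, -2.3, 2.8, 19, -1],
])

```text
time: 5.93
ee_pos: [0.5374, 0.0303, 0.2009]
eef_rot: [0.425, 0.905, -0.0, -0.0]
ft_force: [-0.2, -0.6, -1.5]
width: 0.0382
grip_force: 40.0
```

Request:
apply_moves([
  [0, 0, 0, 0, 0, 3, -1],
  [0, 0, 0, 0, 0, 6, -1],
  [0, 0, 0, 0, 0, 8, -1],
  [0, 0, 0, 0, 0, 10, -1],
  [0, 0, 0, 0, 0, 10, -1],
])

```text
time: 6.35
ee_pos: [0.5375, 0.0304, 0.1913]
eef_rot: [0.425, 0.905, -0.0, -0.0]
ft_force: [-0.5, -0.3, -2.5]
width: 0.0386
grip_force: 40.0
```

Request:
apply_moves([
  [0, 0, 0, 0, 0, 2, -1],
  [0, 0, 0, 0, 0, 4, -1],
  [0, 0, 0, 0, 0, 6, -1],
  [0, 0, 0, 0, 0, 8, -1],
  [0, 0, 0, 0, 0, 10, -1],
  [0, 0, 0, 0, 0, 10, -1],
])

```text
time: 6.85
ee_pos: [0.5375, 0.0305, 0.1812]
eef_rot: [0.425, 0.905, -0.0, -0.0]
ft_force: [-1.1, 0.8, -2.0]
width: 0.0378
grip_force: 40.0
```

Run:
```python
from h import *
c=r.camera("side"); cv2.imwrite("pics/side4c.png",cv2.resize(c["pixels"][120:220,270:390],None,fx=6,fy=6,interpolation=cv2.INTER_CUBIC)[:,:,::-1])
```

```text
(no output)
```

View pics/side4c.png

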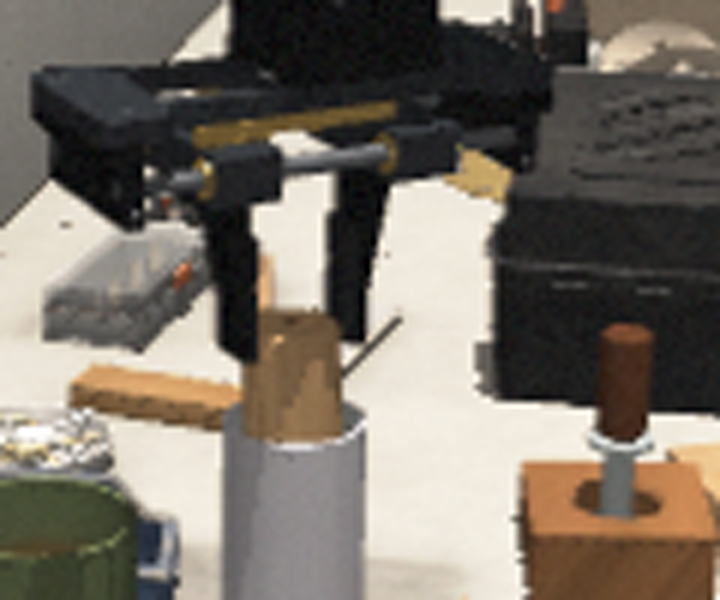

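Request:
apply_moves([
  [0, 0, 0, 0, 0, 2, -1],
  [0, 0, 0, 0, 0, 4, -1],
  [0, 0, 0, 0, 0, 5, -1],
  [0, 0, 0, 0, 0, 5, -1],
])

```text
time: 7.23
ee_pos: [0.5376, 0.0305, 0.1765]
eef_rot: [0.425, 0.905, -0.0, -0.0]
ft_force: [-2.3, 1.8, -0.5]
width: 0.038
grip_force: 40.0
```

Request:
apply_moves([
  [0, 0, 0, 1, 0, 0, -1],
  [0, 0, 0, 1, 0, 0, -1],
  [0, 0, 0, 1, 0, 0, 0.3],
  [0, 0, 0, 1, 0, 0, 0.3],
  [0, 0, 0, 1, 0, 0, 0.6],
  [0, 0, 0, 1, 0, 0, 1],
  [0, 0, 0, 1, 0, 0, 1],
  [0, 0, 0, 1, 0, 0, 1],
  [0, 0, 0, 1, 0, 0, 1],
])

```text
time: 7.98
ee_pos: [0.5372, 0.0311, 0.1768]
eef_rot: [0.425, 0.905, 0.0, 0.0]
ft_force: [-0.6, 1.0, 0.2]
width: 0.0767
grip_force: 0.0
```

Run:
```python
from h import *
for n in("wrist","side"): c=wpts(.19,.25,(.5365,.031),.021,n)
go(.5365,.031,.3,90); print(r.read_state()["ee_pos"])
cv2.imwrite("pics/side5c.png",cv2.resize(c["pixels"][120:220,270:390],None,fx=6,fy=6,interpolation=cv2.INTER_CUBIC)[:,:,::-1])
```

```text
wrist 2581 z 0.2069 mean [0.5314 0.0375 0.2051] circ 0.5374 0.0303 0.0199
side 165 z 0.2044 mean [0.5355 0.0392 0.2024] circ 0.5373 0.0327 0.0195
turn [0.    0.    0.693] mm [   0.3   -0.6 -123.2] yaw now 129.71 F [ 0.6 -0.5 -0.2] t 8.0833
[0.53713161 0.03115221 0.17675117]
```

View pics/side5c.png

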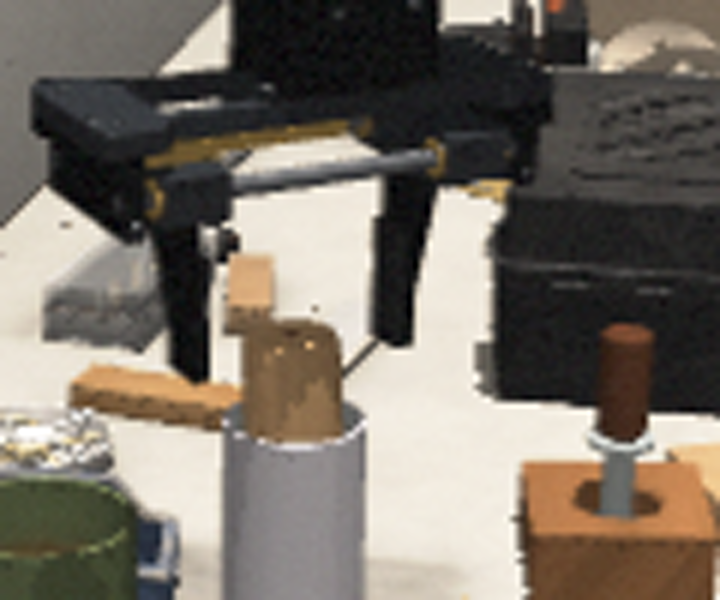

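Request:
apply_moves([
  [0, 0, 0, 0, 0, -20, 1],
  [0, 0, 0, 0, 0, -45, 1],
  [0, 0, 0.12, 0, 0, -75, 1],
  [0, 0, 0.24, 0, 0, -100, 1],
  [0, 0, 0.36, 0, 0, -110, 1],
  [0, 0, 0.48, 0, 0, -110, 1],
  [0, 0, 0.6, 0, 0, -110, 1],
  [0, 0, 0.693, 0, 0, -110, 1],
  [0, 0, 0.693, 0, 0, -110, 1],
])

```text
time: 8.83
ee_pos: [0.5371, 0.0312, 0.2868]
eef_rot: [0.709, 0.706, 0.0, 0.0]
ft_force: [0.3, 1.1, 0.1]
width: 0.0873
grip_force: 0.0
```

Run:
```python
from h import *
for n in("top","wrist","side"):
    c=wpts(.195,.215,(.5365,.031),.03,n)
c=wpts(.115,.13,(.427,-.225),.03,"top");c=wpts(.115,.13,(.427,-.225),.03,"side")
P=pts(c)
from scipy.optimize import least_squares
m=(P[...,2]>.078)&(P[...,2]<.118)&(np.hypot(P[...,0]-.427,P[...,1]+.225)<.025);q=P[m]
print(np.round(least_squares(lambda p:np.hypot(q[:,0]-p[0],q[:,1]-p[1])-.013,[.427,-.225],loss="soft_l1",f_scale=.002).x,4))
go(.427,-.2247,.2,90); print(r.read_state()["ee_pos"])
```

```text
top few 0
wrist 1514 z 0.2069 mean [0.5382 0.031  0.2065] circ 0.5383 0.0295 0.02
side 156 z 0.2052 mean [0.5373 0.0386 0.2038] circ 0.5377 0.0322 0.0211
top 83 z 0.1228 mean [ 0.4272 -0.2243  0.1224] circ 0.4281 -0.2245 0.0128
side 45 z 0.122 mean [ 0.4281 -0.2215  0.1211] circ 0.4282 -0.2238 0.0133
[ 0.4288 -0.2266]
turn [-0.     0.     0.002] mm [-255.6 -110.7   86.7] yaw now 90.13 F [0.5 0.3 0.1] t 9.0833
[0.53709895 0.03115817 0.28671449]
```

Request:
apply_moves([
  [0, 0, 0, -20, -8, 0, 1],
  [0, 0, 0, -55, -23, 0, 1],
  [0, 0, 0, -90, -38, 0, 1],
  [0, 0, 0, -125, -53, 15, 1],
  [0, 0, 0, -160, -68, 40, 1],
  [0, 0, 0, -195, -83, 60, 1],
  [0, 0, 0, -230, -98, 80, 1],
  [0, 0, 0, -250, -107, 100, 1],
  [0, 0, 0, -255.5, -109, 120, 1],
  [0, 0, 0, -255.5, -109, 120, 1],
])

```text
time: 9.92
ee_pos: [0.4249, -0.2258, 0.1631]
eef_rot: [0.708, 0.706, -0.001, -0.003]
ft_force: [0.2, 0.2, -0.4]
width: 0.0869
grip_force: 0.0
```

Run:
```python
from h import *
c=wpts(.115,.13,(.427,-.225),.03); save(c,"w6")
go(.428,-.2245,.075,90); print(r.read_state()["ee_pos"])
```

```text
wrist 850 z 0.1236 mean [ 0.4275 -0.2257  0.1231] circ 0.4274 -0.2272 0.0131
turn [-0.003 -0.002 -0.   ] mm [-0.4  1.4 90.4] yaw now 89.97 F [-0.6  1.2  0.6] t 9.9667
[ 0.42681449 -0.22428116  0.16541855]
```

Request:
apply_moves([
  [0, 0, 0, 0, 0, 0, 1],
  [0, 0, 0, 0, 0, 20, 1],
  [0, 0, 0, 0, 0, 45, 1],
  [0, 0, 0, 0, 0, 70, 1],
  [0, 0, 0, 0, 0, 85, 1],
  [0, 0, 0, 0, 0, 91, 1],
  [0, 0, 0, 0, 0, 91, 0],
  [0, 0, 0, 0, 0, 91, -0.5],
  [0, 0, 0, 0, 0, 91, -1],
  [0, 0, 0, 0, 0, 91, -1],
  [0, 0, 0, 0, 0, 91, -1],
  [0, 0, 0, 0, 0, 91, -1],
  [0, 0, 0, 0, 0, 91, -1],
  [0, 0, 0, 0, 0, 91, -1],
  [0, 0, 0, 0, 0, 91, -1],
  [0, 0, 0, 0, 0, 91, -1],
], force=58)

```text
time: 11.3
ee_pos: [0.4281, -0.2243, 0.0757]
eef_rot: [0.707, 0.707, -0.0, -0.0]
ft_force: [0.1, -0.4, -0.5]
width: 0.0282
grip_force: 0.0
```

Request:
apply_moves([
  [0, 0, 0, 0, 0, 0, -1],
  [0, 0, 0, 0, 0, 0, -1],
  [0, 0, 0, 0, 0, 0, -1],
  [0, 0, 0, 0, 0, 0, -1],
], force=58)

```text
time: 11.63
ee_pos: [0.4281, -0.2243, 0.0757]
eef_rot: [0.707, 0.707, -0.0, -0.0]
ft_force: [-0.3, 0.9, -0.3]
width: 0.0247
grip_force: 58.0
```

Request:
apply_moves([
  [0, 0, 0, 0, 0, -15, -1],
  [0, 0, 0, 0, 0, -40, -1],
  [0, 0, 0, 0, 0, -75, -1],
  [0, 0, 0, 0, 0, -110, -1],
  [0, 0, 0, 0, 0, -145, -1],
  [0, 0, 0, 0, 0, -180, -1],
  [0, 0, 0, 0, 0, -210, -1],
  [0, 0, 0, 0, 0, -225, -1],
  [0, 0, 0, 25, 11, -225, -1],
  [0, 0, 0, 60, 26, -225, -1],
  [0, 0, 0, 95, 41, -225, -1],
  [0, 0, 0, 130, 56, -225, -1],
  [0, 0, 0, 165, 71, -225, -1],
  [0, 0, 0, 200, 86, -225, -1],
  [0, 0, 0, 235, 101, -225, -1],
  [0, 0, 0, 251, 107, -225, -1],
  [0, 0, 0, 255, 109, -225, -1],
  [0, 0, 0, 255, 109, -225, -1],
  [0, 0, 0, 255, 109, -225, -1],
])

```text
time: 13.22
ee_pos: [0.5369, 0.0296, 0.3004]
eef_rot: [0.707, 0.707, -0.0, -0.0]
ft_force: [-0.4, -0.7, -1.2]
width: 0.0249
grip_force: 58.0
```

Run:
```python
from h import *
print(r.read_state()["ee_pos"],r.read_state()["width"],r.read_state()["ft_force"])
c=r.camera("side"); P=pts(c); e=r.read_state()["ee_pos"]
from scipy.optimize import least_squares
for n,lo,hi,rad in(("foot",.236,.242,.016),("shaft",.25,.28,.008),("plug",.18,.203,.02)):
    m=(P[...,2]>lo)&(P[...,2]<hi)&(np.hypot(P[...,0]-.536,P[...,1]-.031)<.03);q=P[m]
    if len(q)>8: print(n,len(q),np.round(least_squares(lambda p:np.hypot(q[:,0]-p[0],q[:,1]-p[1])-rad,e[:2],loss="soft_l1",f_scale=.002).x,4),np.round(q.min(0),4),np.round(q.max(0),4))
cv2.imwrite("pics/side7c.png",cv2.resize(c["pixels"][110:210,260:380],None,fx=6,fy=6,interpolation=cv2.INTER_CUBIC)[:,:,::-1])
```

```text
[0.53693401 0.02961905 0.30040573] 0.02486150551523758 [-0.440188   -0.72264095 -1.1913824 ]
foot 29 [0.5373 0.0261] [0.5227 0.03   0.2361] [0.5504 0.0447 0.2417]
shaft 84 [0.5385 0.0273] [0.5304 0.027  0.2503] [0.5453 0.0404 0.2799]
plug 156 [0.5392 0.0297] [0.5186 0.0279 0.1801] [0.5571 0.0547 0.2028]
```

View pics/side7c.png

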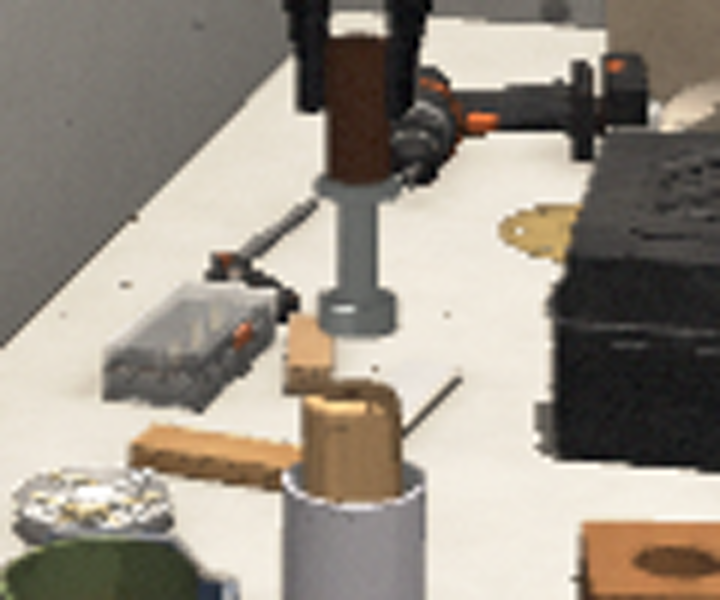

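Run:
```python
from h import *
c=r.camera("side"); P=pts(c)
m=(np.hypot(P[...,0]-.537,P[...,1]-.030)<.03)&(P[...,2]>.21); q=P[m]; print("foot zmin",np.round(np.percentile(q[:,2],[0,1,3]),4))
for z in np.arange(.226,.36,.006):
    a=q[abs(q[:,2]-z)<.003]; print(round(z,3),len(a),np.round([a[:,0].min(),a[:,0].max()],4) if len(a) else "", np.round(c["pixels"][m][abs(q[:,2]-z)<.003].mean(0)) if len(a) else "")
```

```text
foot zmin [0.2349 0.2392 0.2446]
0.226 0  
0.232 1 [0.5476 0.5476] [134. 119. 103.]
0.238 26 [0.523  0.5506] [107. 107. 104.]
0.244 47 [0.5226 0.5518] [107. 108. 105.]
0.25 29 [0.523  0.5453] [100. 101.  98.]
0.256 15 [0.5306 0.5447] [110. 110. 107.]
0.262 17 [0.5309 0.5447] [108. 109. 106.]
0.268 17 [0.5302 0.5448] [111. 111. 107.]
0.274 18 [0.5307 0.5452] [111. 111. 108.]
0.28 17 [0.5308 0.5447] [107. 108. 105.]
0.286 11 [0.5307 0.5444] [108. 108. 104.]
0.292 46 [0.5215 0.5542] [105. 106. 102.]
0.298 29 [0.5216 0.5519] [70. 58. 51.]
0.304 28 [0.5262 0.5493] [65. 45. 35.]
0.31 32 [0.526  0.5498] [63. 44. 33.]
0.316 27 [0.5266 0.5493] [61. 41. 31.]
0.322 35 [0.5176 0.5589] [64. 49. 40.]
0.328 55 [0.5171 0.5594] [46. 36. 31.]
0.334 61 [0.5173 0.5595] [45. 34. 29.]
0.34 55 [0.5173 0.5603] [46. 35. 31.]
0.346 64 [0.5161 0.5595] [45. 35. 29.]
0.352 41 [0.515  0.5627] [37. 32. 32.]
0.358 35 [0.5138 0.5631] [34. 32. 33.]
```

Request:
apply_moves([
  [0, 0, 0, 2, 1, 5, -1],
  [0, 0, 0, 2, 1, 12, -1],
  [0, 0, 0, 2, 1, 20, -1],
  [0, 0, 0, 2, 1, 25, -1],
  [0, 0, 0, 2, 1, 27, -1],
  [0, 0, 0, 2, 1, 29, -1],
  [0, 0, 0, 2, 1, 31, -1],
  [0, 0, 0, 2, 1, 31, -1],
])

```text
time: 13.98
ee_pos: [0.5381, 0.0326, 0.2695]
eef_rot: [0.707, 0.707, -0.0, -0.0]
ft_force: [0.9, -0.5, -1.3]
width: 0.025
grip_force: 58.0
```

Request:
apply_moves([
  [0, 0, 0, 0, 0, 2, -1],
  [0, 0, 0, 0, 0, 4, -1],
  [0, 0, 0, 0, 0, 6, -1],
  [0, 0, 0, 0, 0, 8, -1],
  [0, 0, 0, 0, 0, 8, -1],
])

```text
time: 14.4
ee_pos: [0.5379, 0.0326, 0.2613]
eef_rot: [0.707, 0.707, -0.0, -0.0]
ft_force: [-0.1, -0.0, -1.7]
width: 0.0248
grip_force: 58.0
```

```bash
cat > chk.py <<'E'
from h import *
s=r.read_state(); c=r.camera("side"); P=pts(c); px=c["pixels"].astype(int); print(s["ee_pos"],s["ft_force"])
m=(np.hypot(P[...,0]-.537,P[...,1]-.031)<.034)&(P[...,2]>.15)
for z in np.arange(.165,.33,.005):
    k=m&(abs(P[...,2]-z)<.0025); a=P[k]
    if len(a): print(round(z,3),len(a),np.round([a[:,0].min(),a[:,0].max(),a[:,1].max()],4),px[k].mean(0).round())
E
python3 chk.py
```

```text
[0.53794785 0.0326363  0.26128216] [-0.09748784 -0.0437699  -1.67476234]
0.165 58 [0.5089 0.5635 0.061 ] [134. 129. 127.]
0.17 92 [0.5088 0.5648 0.0622] [143. 133. 125.]
0.175 35 [0.5118 0.5655 0.0531] [133. 109.  84.]
0.18 32 [0.5176 0.5542 0.053 ] [127.  99.  70.]
0.185 77 [0.5188 0.5554 0.0526] [134. 107.  75.]
0.19 13 [0.5203 0.5527 0.047 ] [109.  87.  63.]
0.195 7 [0.5278 0.5486 0.0463] [110. 107.  99.]
0.2 26 [0.5237 0.5522 0.05  ] [106. 106. 103.]
0.205 39 [0.5236 0.5527 0.0478] [102. 103. 100.]
0.21 29 [0.5241 0.5527 0.0466] [108. 109. 106.]
0.215 13 [0.5312 0.5456 0.0395] [102. 102.  97.]
0.22 15 [0.5314 0.5458 0.0386] [105. 103.  99.]
0.225 13 [0.5323 0.5468 0.0409] [107. 105. 100.]
0.23 13 [0.5318 0.546  0.0399] [108. 106. 101.]
0.235 15 [0.5312 0.5466 0.0408] [106. 105. 100.]
0.24 16 [0.5316 0.5462 0.0409] [107. 106. 102.]
0.245 9 [0.5322 0.5453 0.0412] [108. 109. 106.]
0.25 13 [0.5242 0.5519 0.049 ] [112. 112. 108.]
0.255 44 [0.5226 0.5548 0.049 ] [100.  99.  95.]
0.26 22 [0.5274 0.5501 0.0456] [62. 43. 33.]
0.265 23 [0.5274 0.5508 0.0452] [63. 43. 34.]
0.27 23 [0.5269 0.5513 0.047 ] [66. 47. 36.]
0.275 25 [0.5274 0.551  0.045 ] [62. 43. 32.]
0.28 19 [0.5282 0.5506 0.0437] [60. 40. 30.]
0.285 41 [0.5181 0.5607 0.0465] [55. 44. 38.]
0.29 46 [0.5175 0.561  0.0466] [46. 35. 30.]
0.295 43 [0.5185 0.561  0.0461] [46. 36. 31.]
0.3 43 [0.5181 0.5609 0.0471] [43. 34. 29.]
0.305 47 [0.5182 0.5612 0.0458] [49. 37. 31.]
0.31 54 [0.5172 0.5613 0.0471] [43. 34. 30.]
0.315 28 [0.5158 0.5636 0.0477] [41. 39. 38.]
0.32 29 [0.5146 0.563  0.045 ] [32. 30. 31.]
0.325 32 [0.5132 0.5658 0.0479] [33. 31. 32.]
```

Request:
apply_moves([
  [0, 0, 0, 0, 0, 2, -1],
  [0, 0, 0, 0, 0, 4, -1],
  [0, 0, 0, 0, 0, 6, -1],
  [0, 0, 0, 0, 0, 8, -1],
  [0, 0, 0, 0, 0, 8, -1],
])

```text
time: 14.87
ee_pos: [0.5379, 0.0326, 0.2532]
eef_rot: [0.707, 0.707, -0.0, -0.0]
ft_force: [-0.7, -0.4, -1.4]
width: 0.025
grip_force: 58.0
```

Request:
apply_moves([
  [0, 0, 0, 0, 0, 1.5, -1],
  [0, 0, 0, 0, 0, 3, -1],
  [0, 0, 0, 0, 0, 4.5, -1],
  [0, 0, 0, 0, 0, 6, -1],
  [0, 0, 0, 0, 0, 6, -1],
])

```text
time: 15.28
ee_pos: [0.5388, 0.0328, 0.2487]
eef_rot: [0.707, 0.707, 0.001, 0.001]
ft_force: [-0.3, 0.2, 3.8]
width: 0.025
grip_force: 58.0
```

Request:
apply_moves([
  [0, 0, 0, 0, 0, 1.5, -1],
  [0, 0, 0, 0, 0, 3, -1],
  [0, 0, 0, 0, 0, 4, -1],
  [0, 0, 0, 0, 0, 4, -1],
])

```text
time: 15.62
ee_pos: [0.5388, 0.0328, 0.2447]
eef_rot: [0.707, 0.707, 0.001, 0.001]
ft_force: [0.3, -0.1, 5.3]
width: 0.025
grip_force: 58.0
```

Request:
apply_moves([
  [0, 0, 0, 0, 0, 1.5, -1],
  [0, 0, 0, 0, 0, 3, -1],
  [0, 0, 0, 0, 0, 4.5, -1],
  [0, 0, 0, 0, 0, 5, -1],
])

```text
time: 15.95
ee_pos: [0.5389, 0.0328, 0.2398]
eef_rot: [0.707, 0.707, 0.001, 0.001]
ft_force: [-1.1, -0.0, 6.8]
width: 0.025
grip_force: 58.0
```

Request:
apply_moves([
  [0, 0, 0, 0, 0, 1.5, -1],
  [0, 0, 0, 0, 0, 3, -1],
  [0, 0, 0, 0, 0, 4.5, -1],
  [0, 0, 0, 0, 0, 5, -1],
])

```text
time: 16.28
ee_pos: [0.5389, 0.0328, 0.2348]
eef_rot: [0.707, 0.707, 0.001, 0.001]
ft_force: [0.1, -1.0, 5.8]
width: 0.0248
grip_force: 58.0
```

Request:
apply_moves([
  [0, 0, 0, 0, 0, 1.5, -1],
  [0, 0, 0, 0, 0, 3, -1],
  [0, 0, 0, 0, 0, 4, -1],
  [0, 0, 0, 0, 0, 4, -1],
])

```text
time: 16.62
ee_pos: [0.5389, 0.0328, 0.2307]
eef_rot: [0.707, 0.707, 0.001, 0.001]
ft_force: [0.4, 0.2, 4.7]
width: 0.025
grip_force: 58.0
```

```bash
python3 chk.py | awk 'NR==1||($1>0.16&&$1<0.245)'
```

```text
[0.53888707 0.03282082 0.23068594] [0.4293938  0.15350832 4.73648181]
0.165 68 [0.5091 0.5639 0.0609] [124. 120. 119.]
0.17 111 [0.5092 0.5661 0.0616] [132. 129. 128.]
0.175 50 [0.5104 0.5548 0.0579] [108. 109. 106.]
0.18 21 [0.5294 0.5509 0.0451] [101. 102. 100.]
0.185 13 [0.533  0.5451 0.0403] [103. 104. 101.]
0.19 11 [0.5328 0.5442 0.0411] [104. 104. 102.]
0.195 13 [0.5329 0.5455 0.041 ] [106. 107. 103.]
0.2 10 [0.5333 0.5455 0.0387] [104. 105. 102.]
0.205 14 [0.5331 0.5452 0.0404] [106. 108. 104.]
0.21 12 [0.5339 0.5459 0.0388] [102. 103. 100.]
0.215 10 [0.5343 0.545  0.0416] [101. 103. 100.]
0.22 14 [0.524  0.5546 0.0471] [107. 106. 100.]
0.225 42 [0.5241 0.5564 0.0484] [93. 90. 85.]
0.23 22 [0.5278 0.5498 0.0469] [58. 38. 27.]
0.235 21 [0.5274 0.5498 0.0446] [63. 43. 31.]
0.24 21 [0.5277 0.5497 0.0476] [60. 41. 30.]
```

Request:
apply_moves([
  [0, 0, 0, 0, 0, 1.5, -1],
  [0, 0, 0, 0, 0, 3, -1],
  [0, 0, 0, 0, 0, 4.5, -1],
  [0, 0, 0, 0, 0, 5, -1],
])

```text
time: 17.0
ee_pos: [0.5388, 0.0328, 0.2256]
eef_rot: [0.707, 0.707, 0.001, 0.001]
ft_force: [0.7, 0.3, 7.0]
width: 0.0245
grip_force: 58.0
```

Request:
apply_moves([
  [0, 0, 0, 0, 0, 1.5, -1],
  [0, 0, 0, 0, 0, 3, -1],
  [0, 0, 0, 0, 0, 4, -1],
  [0, 0, 0, 0, 0, 4, -1],
])

```text
time: 17.33
ee_pos: [0.5388, 0.0328, 0.2215]
eef_rot: [0.707, 0.707, 0.001, 0.001]
ft_force: [-0.7, -1.1, 4.0]
width: 0.025
grip_force: 58.0
```

Request:
apply_moves([
  [0, 0, 0, 0, 0, 1, -1],
  [0, 0, 0, 0, 0, 2, -1],
  [0, 0, 0, 0, 0, 3, -1],
  [0, 0, 0, 0, 0, 4, -1],
  [0, 0, 0, 0, 0, 4, -1],
])

```text
time: 17.75
ee_pos: [0.5388, 0.0328, 0.2176]
eef_rot: [0.707, 0.707, 0.001, 0.001]
ft_force: [0.5, -0.7, 4.5]
width: 0.0247
grip_force: 58.0
```

Request:
apply_moves([
  [0, 0, 0, 0, 0, 1, -1],
  [0, 0, 0, 0, 0, 2, -1],
  [0, 0, 0, 0, 0, 3, -1],
  [0, 0, 0, 0, 0, 3, -1],
])

```text
time: 18.08
ee_pos: [0.5388, 0.0328, 0.2146]
eef_rot: [0.707, 0.707, 0.001, 0.001]
ft_force: [0.2, 0.8, 5.2]
width: 0.0245
grip_force: 58.0
```

Request:
apply_moves([
  [0, 0, 0, 0, 0, 1, -1],
  [0, 0, 0, 0, 0, 2, -1],
  [0, 0, 0, 0, 0, 3, -1],
  [0, 0, 0, 0, 0, 3, -1],
])

```text
time: 18.42
ee_pos: [0.5389, 0.0328, 0.2116]
eef_rot: [0.707, 0.707, 0.001, 0.001]
ft_force: [-0.4, -0.3, 4.9]
width: 0.0247
grip_force: 58.0
```

Request:
apply_moves([
  [0, 0, 0, 0, 0, 1, -1],
  [0, 0, 0, 0, 0, 2, -1],
  [0, 0, 0, 0, 0, 3, -1],
  [0, 0, 0, 0, 0, 3, -1],
])

```text
time: 18.75
ee_pos: [0.5388, 0.0328, 0.2086]
eef_rot: [0.707, 0.707, 0.001, 0.001]
ft_force: [0.9, 0.3, 4.8]
width: 0.0247
grip_force: 58.0
```

Request:
apply_moves([
  [0, 0, 0, 0, 0, 1, -1],
  [0, 0, 0, 0, 0, 2, -1],
  [0, 0, 0, 0, 0, 3, -1],
  [0, 0, 0, 0, 0, 3, -1],
])

```text
time: 19.08
ee_pos: [0.5389, 0.0328, 0.2056]
eef_rot: [0.707, 0.707, 0.001, 0.001]
ft_force: [0.6, 0.3, 4.2]
width: 0.0245
grip_force: 58.0
```

Request:
apply_moves([
  [0, 0, 0, 0, 0, 1, -1],
  [0, 0, 0, 0, 0, 2, -1],
  [0, 0, 0, 0, 0, 3, -1],
  [0, 0, 0, 0, 0, 3, -1],
])

```text
time: 19.42
ee_pos: [0.5389, 0.0328, 0.2026]
eef_rot: [0.707, 0.707, 0.001, 0.001]
ft_force: [0.1, -0.5, 4.7]
width: 0.025
grip_force: 58.0
```

Request:
apply_moves([
  [0, 0, 0, 0, 0, 1, -1],
  [0, 0, 0, 0, 0, 2, -1],
  [0, 0, 0, 0, 0, 3, -1],
  [0, 0, 0, 0, 0, 3, -1],
])

```text
time: 19.75
ee_pos: [0.5393, 0.033, 0.2008]
eef_rot: [0.707, 0.707, 0.001, 0.001]
ft_force: [-2.8, -0.3, 13.8]
width: 0.0248
grip_force: 58.0
```

Request:
apply_moves([
  [0, 0, 0, 0, 0, 1, -1],
  [0, 0, 0, 0, 0, 2, -1],
  [0, 0, 0, 0, 0, 3, -1],
  [0, 0, 0, 0, 0, 3, -1],
])

```text
time: 20.08
ee_pos: [0.5403, 0.0332, 0.1999]
eef_rot: [0.707, 0.707, 0.002, 0.002]
ft_force: [-6.2, -0.3, 29.2]
width: 0.0249
grip_force: 58.1
```

Request:
apply_moves([
  [0, 0, 0, 0, 0, -1, -1],
  [0, 0, 0, 0, 0, -1, -1],
  [0, 0, 0, 0, 0, -1, -1],
  [0, 0, 0, 0, 0, -1, -1],
  [0, 0, 0, 0, 0, -1, -1],
])

```text
time: 20.5
ee_pos: [0.5399, 0.0331, 0.2]
eef_rot: [0.707, 0.707, 0.002, 0.002]
ft_force: [-3.4, -0.5, 22.0]
width: 0.0246
grip_force: 58.0
```

Request:
apply_moves([
  [0, 0, 0, 0, 0, -10, -1],
  [0, 0, 0, 0, 0, -30, -1],
  [0, 0, 0, 0, 0, -60, -1],
  [0, 0, 0, 0, 0, -90, -1],
  [0, 0, 0, 0, 0, -105, -1],
  [0, 0, 0, -25, -11, -105, -1],
  [0, 0, 0, -60, -26, -105, -1],
  [0, 0, 0, -95, -41, -105, -1],
  [0, 0, 0, -130, -56, -105, -1],
  [0, 0, 0, -165, -71, -105, -1],
  [0, 0, 0, -200, -86, -105, -1],
  [0, 0, 0, -235, -101, -105, -1],
  [0, 0, 0, -253, -108, -105, -1],
  [0, 0, 0, -257, -110, -105, -1],
  [0, 0, 0, -257, -110, -105, -1],
  [0, 0, 0, -257, -110, -105, -1],
  [0, 0, 0, -257, -110, -105, -1],
])

```text
time: 21.92
ee_pos: [0.4289, -0.2227, 0.3018]
eef_rot: [0.706, 0.708, 0.0, -0.0]
ft_force: [-0.0, 0.3, -1.2]
width: 0.0247
grip_force: 58.0
```

Run:
```python
from h import *
from scipy.optimize import least_squares
go(.428,-.2243,.08,90)
s=r.read_state(); e=s["ee_pos"]; c=r.camera("side"); P=pts(c); px=c["pixels"].astype(int); print(e,s["ft_force"])
m=(np.hypot(P[...,0]-e[0],P[...,1]-e[1])<.03)&(P[...,2]>.15)
for z in np.arange(e[2]-.085,e[2]+.01,.004):
    k=m&(abs(P[...,2]-z)<.002); a=P[k]
    if len(a): print(round(z-e[2],3),len(a),np.round([a[:,0].min(),a[:,0].max(),a[:,1].max()],4),px[k].mean(0).round())
t=r.camera("top"); Q=pts(t); 
k=(np.hypot(Q[...,0]-.5365,Q[...,1]-.031)<.017); print("in-tube z",np.percentile(Q[k][:,2],[5,25,50,75,95]).round(4),k.sum())
# stand hole from top view: dark pixels... use stand top points
m=(abs(P[...,2]-.035)<.004)&(np.hypot(P[...,0]-.427,P[...,1]+.225)<.07); print("stand side",P[m].min(0),P[m].max(0))
```

```text
turn [ 0.    -0.     0.002] mm [ -1.6  -0.9 221.8] yaw now 90.14 F [-0.   0.3 -1.2] t 21.9167
[ 0.42885084 -0.22273102  0.3017863 ] [-0.04812087  0.32797066 -1.17898242]
-0.065 8 [ 0.4157  0.4401 -0.2112] [100. 100.  98.]
-0.061 14 [ 0.4158  0.4434 -0.2059] [100. 101.  98.]
-0.057 17 [ 0.4158  0.4438 -0.2044] [106. 108. 105.]
-0.053 24 [ 0.4163  0.4439 -0.2068] [92. 94. 91.]
-0.049 8 [ 0.4222  0.4359 -0.215 ] [ 99. 100.  98.]
-0.045 7 [ 0.4224  0.4364 -0.2148] [107. 108. 103.]
-0.041 11 [ 0.4226  0.4372 -0.2146] [110. 110. 105.]
-0.037 6 [ 0.4229  0.4342 -0.2147] [101. 103. 100.]
-0.033 11 [ 0.4232  0.4372 -0.2113] [108. 108. 104.]
-0.029 8 [ 0.4237  0.4379 -0.2146] [106. 106. 103.]
-0.025 7 [ 0.4238  0.4377 -0.2141] [103. 103. 100.]
-0.021 10 [ 0.4237  0.4379 -0.2133] [106. 106. 102.]
-0.017 8 [ 0.4238  0.4381 -0.2154] [104. 106. 101.]
-0.013 4 [ 0.4242  0.4405 -0.2131] [105. 106. 102.]
-0.009 16 [ 0.4142  0.4432 -0.2056] [104. 106. 102.]
-0.005 23 [ 0.4142  0.4445 -0.208 ] [85. 81. 77.]
-0.001 13 [ 0.4181  0.442  -0.2086] [55. 36. 27.]
0.003 13 [ 0.42    0.4418 -0.2092] [54. 35. 24.]
0.007 14 [ 0.4176  0.4423 -0.2084] [51. 34. 23.]
in-tube z [0.1321 0.1336 0.1349 0.136  0.1376] 138
stand side [ 0.37633972 -0.28089247  0.03104218] [ 0.47861955 -0.17296143  0.03856305]
```

Request:
apply_moves([
  [0, 0, 0, -2, -1, 30, -1],
  [0, 0, 0, -2, -1, 65, -1],
  [0, 0, 0, -2, -1, 100, -1],
  [0, 0, 0, -2, -1, 135, -1],
  [0, 0, 0, -2, -1, 165, -1],
  [0, 0, 0, -2, -1, 185, -1],
  [0, 0, 0, -2, -1, 195, -1],
  [0, 0, 0, -2, -1, 200, -1],
  [0, 0, 0, -2, -1, 205, -1],
  [0, 0, 0, -2, -1, 210, -1],
  [0, 0, 0, -2, -1, 215, -1],
  [0, 0, 0, -2, -1, 219, -1],
  [0, 0, 0, -2, -1, 222, -1],
  [0, 0, 0, -2, -1, 222, -1],
])

```text
time: 23.18
ee_pos: [0.427, -0.2263, 0.0794]
eef_rot: [0.707, 0.707, -0.0, -0.0]
ft_force: [1.1, -0.4, -2.8]
width: 0.0248
grip_force: 58.0
```

Request:
apply_moves([
  [0, 0, 0, 0, 0, 1.5, -1],
  [0, 0, 0, 0, 0, 3, -1],
  [0, 0, 0, 0, 0, 4, -1],
  [0, 0, 0, 0, 0, 4, -1],
])

```text
time: 23.52
ee_pos: [0.4272, -0.2264, 0.0758]
eef_rot: [0.707, 0.707, -0.0, 0.0]
ft_force: [0.4, 0.5, -1.3]
width: 0.0248
grip_force: 58.0
```

Lowered to the original grasp height, so the foot should be on or just above the hole floor; one more small step, then open.

Request:
apply_moves([
  [0, 0, 0, 0, 0, 1, -1],
  [0, 0, 0, 0, 0, 1, -1],
  [0, 0, 0, 0, 0, 1, -0.2],
  [0, 0, 0, 0, 0, 1, 0],
  [0, 0, 0, 0, 0, 1, 0.5],
  [0, 0, 0, 0, 0, 1, 1],
  [0, 0, 0, 0, 0, 1, 1],
  [0, 0, 0, 0, 0, 1, 1],
  [0, 0, 0, 0, 0, 1, 1],
  [0, 0, 0, 0, 0, 1, 1],
  [0, 0, 0, 0, 0, -15, 1],
  [0, 0, 0, 0, 0, -45, 1],
  [0, 0, 0, 0, 0, -80, 1],
  [0, 0, 0, 0, 0, -120, 1],
  [0, 0, 0, 0, 0, -140, 1],
  [0, 0, 0, 0, 0, -140, 1],
])

```text
time: 24.85
ee_pos: [0.4293, -0.2272, 0.2208]
eef_rot: [0.707, 0.707, 0.001, 0.004]
ft_force: [-0.0, -0.3, -1.3]
width: 0.0868
grip_force: 0.0
```

Run:
```python
from h import *
print(r.read_state()["width"])
for n in("side","wrist","top"): c=wpts(.115,.135,(.427,-.225),.04,n); save(c,n+"9")
Q=pts(c); k=(np.hypot(Q[...,0]-.5365,Q[...,1]-.031)<.017); print("in-tube z",np.percentile(Q[k][:,2],[5,50,95]).round(4))
a=cv2.imread("pics/side9.png")[130:280,240:440]; cv2.imwrite("pics/fin.png",cv2.resize(a,(800,600)))
```

```text
0.08684411891552005
side 45 z 0.1223 mean [ 0.4279 -0.222   0.1212] circ 0.4283 -0.2246 0.0127
wrist 573 z 0.1236 mean [ 0.427  -0.2281  0.1232] circ 0.427 -0.2292 0.0129
top 47 z 0.1222 mean [ 0.427  -0.2227  0.122 ] circ 0.4266 -0.2269 0.0128
in-tube z [0.132  0.1347 0.138 ]
```

View pics/fin.png

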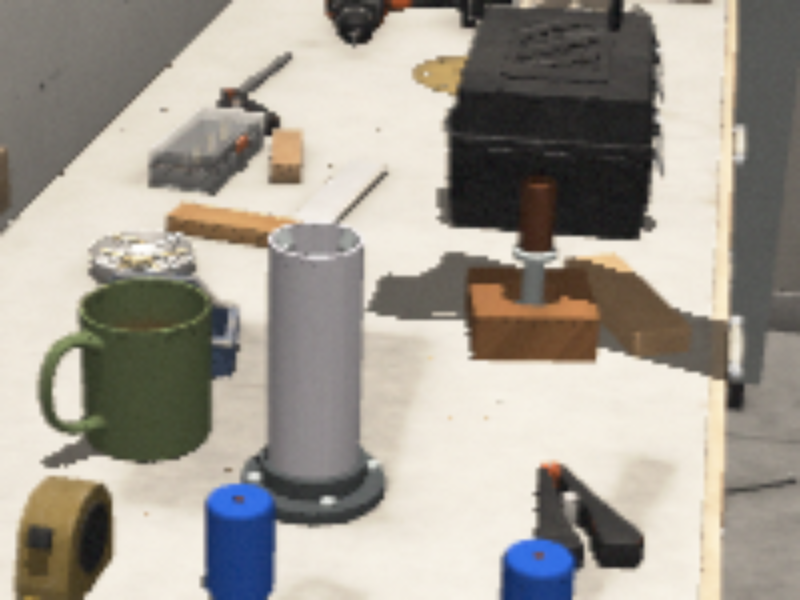

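The rod stands upright in its stand at about (535,240) in the crop. The plugs are out of sight down the tube at (315,240), and the bystanders haven't moved.

```bash
python3 -c "
from bench import r
print(r.close_job())"
```

```text
the job is handed in; nothing more can be done
None
```

The job is handed in at about 25 s: both plugs were rammed onto the stop (about 31 N peak, then held at about 23 N), the rod is upright in its stand, and the other things are where they were; no verdict was returned.

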